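Set the hot-air nozzle height and gauge its gap over the board

TASK

On the hot-air rework station, turn the pointer knob on top of the column clockwise (seen from above) until its pointer stands at the index mark, which brings the nozzle down to its working height over the circuit board. Then pick up the taper gauge by its handle, lay its blade flat on the board and slide it straight in under the middle of the nozzle's front edge (the side away from the column) until it drags snugly between nozzle and board, without forcing it. Finish while still holding the gauge by its handle, motionless at that depth, so that the reading can be taken; do not put it down or let go, and leave the other things on the bench alone.

Things in the scene. Friction and masses are not known exactly. Their poses are not given: they have to be found in the camera images.
- station: Hot-air rework station, fixed. Origin on the bench straight below the nozzle's centre, z up. Grey preheater housing 190 mm (x) by 355 mm (y, -200 to +155), top at z = 45 mm; aluminium rails along y at x = +-66 to +-78 mm, tops at z = 70 mm, hold the board. Column 40 x 40 mm at y = +125 mm carries the dial.
- dial (a point): Centre of the round aluminium dial plate's top face (90 mm across, z = 248 mm) on top of the column, on the knob's axis; the axes are the station's. Thin black ticks every 20 degrees; the index is the longer, wider mark with a small raised aluminium lug at the rim, straight towards the station's -x.
- height_knob (a joint): Knob angle in rad. 0: pointer at the index; positive: counter-clockwise of it seen from above. Starts 0.7 to 1.3 and must be turned clockwise to 0. Friction about 0.08 N m, stays where left, stops at -0.5 and 2.0. Each rad moves head and nozzle 4 mm, clockwise lowers them.
- knob_grip (a point): On the knob's vertical axis, 29 mm above the dial, turns with the knob. Black bar grip 46 mm long (this point's x), 14 mm wide (its y), 30 mm tall: underside 21 mm below this point, top 9 mm above, on a skirt 44 mm across, 8 mm high. Pointer (nose and white lines) at the bar's -x end. Grip across the 14 mm from above.
- head: Black hot-air head, 56 mm (x) by 62 mm (y), centred above the nozzle, and its arm to the column. Origin at the nozzle's centre, on the board's surface when the knob is at the index; the axes are the station's. Its underside is 60 mm above the origin, its top 155 mm above.
- nozzle: Square steel nozzle below the head. Origin at the centre of its flat underside, the axes are the station's. The underside is a flange plate 40 x 40 mm, 4 mm thick, narrower above. 3.5 mm above the board when the knob is at the index. Sprung in the head: pushed up it gives 1 mm for 6 N, up to 8 mm.
- gap_mouth (a point): Point on the board's surface (z = 65 mm) straight below the middle of the nozzle's front edge (20 mm towards -y from the nozzle's centre). The axes are the station's: +y points into the gap towards the column, x along the front edge. Fixed.
- board: Dark green circuit board, 132 mm (x) by 255 mm (y), fixed and level. Origin at the centre of its upper surface, 57.5 mm towards -y from the nozzle's centre; the axes are the station's. Bare and flat within 35 mm of its middle line from the -y end to beyond the nozzle; beside that strip components up to 4 mm tall.
- gauge: Loose taper gauge, 70 to 120 g, flat on the 2 mm mat. Black handle 80 mm (x, -40 to +40) by 18 mm (y) by 24 mm tall; steel blade 12.5 mm wide at x = 40 to 135 mm. Origin at the centre of the handle's underside, z up. Handle and blade share one flat underside; the blade's upper face tapers to the tip.
- gauge_tip (a point): Middle of the blade tip's lower edge, 135 mm along +x from the gauge's origin, the axes are the gauge's. Blade 1.5 mm thick here, 1 mm more every 14 mm towards the handle: in a 3.5 mm gap drag begins 28 mm past the nozzle's edge, the squeeze then grows about 0.4 N per mm (friction about 0.6 a face); snug is some 4 N of push.
- flux_tin: Low round aluminium tin, 62 mm across, 22 mm high. Bystander, origin at the centre of its underside.
- solder_spool: Grey solder spool standing on its flange, 60 mm across, 46 mm high. Bystander, origin at the centre of its underside.
- screwdriver: Screwdriver, 160 mm long, lying on the mat along its x. Bystander.

How it is judged (in metres and radians):
On the way, in this order (a step that is already met when the one before it is completed fails the run):
1. the height knob's pointer stands at the index mark, with the gauge not yet under the nozzle (value of joint height_knob between -0.12 and 0.12 rad and y of gauge_tip in the frame of gap_mouth below 0 m), for 0.2 s.
2. the gauge's blade has entered the gap under the nozzle (y of gauge_tip in the frame of gap_mouth between 0.005 and 0.09 m and x of gauge_tip in the frame of gap_mouth between -0.014 and 0.014 m and z of gauge_tip in the frame of gap_mouth between -0.004 and 0.005 m), for 0.1 s.
At the end, for the whole second after the job is handed in: Knob within 0.14 rad of the index; blade flat, straight in (0.2 rad), tip 12 to 80 mm past the nozzle's front edge and within 12 mm of its middle, squeezed by nozzle (0.8 to 15 N) and board (over 0.5 N); fingers gripping it (over 2 N), gauge at rest (value of joint height_knob between -0.14 and 0.14 rad and y of gauge_tip in the frame of gap_mouth between 0.012 and 0.08 m and x of gauge_tip in the frame of gap_mouth between -0.012 and 0.012 m and angle between the x axis of gauge and the y axis of gap_mouth, either way round below 0.2 rad and angle between gauge's own z axis and vertical below 0.06 rad and contact force between gauge and nozzle between 0.8 and 15 N and contact force between gauge and board above 0.5 N and contact force between the fingers and gauge above 2 N and linear speed of gauge below 0.006 m/s); the arm keeps its last pose, push and grip.
It fails at once if the gauge is forced: over 25 N between blade and nozzle (contact force between gauge and nozzle above 25 N).
It fails at once if a bystander (flux tin, solder spool, screwdriver) is moved by more than 20 mm (distance of any of flux_tin, solder_spool, screwdriver from where it was at the start of the episode above 0.02 m).
It also fails if it takes over 64 s, if anything falls off the work surface, if the arm or the gripper's body presses on something with over 40 N, if the wrist force passes 120 N, or if a joint passes its speed limit or range.

ROBOT

A 6-joint arm with a two-finger parallel gripper is mounted at the origin on the work surface. World frame = base frame: x ahead of the robot, y to its left, z up, the work surface at z = 0. Lengths are in mm, angles in rad, forces in N, time in s.
With the tool pointing down it reaches from about 400 to 925 mm from the base axis. Payload 12.5 kg.
Tool frame: the origin (TCP) lies on the centre line of the jaws, within the pads' length; the fingertips stand 19 mm ahead of it and the grasp point (between the pads) is the TCP; z points along the fingers, y is the line along which they close (so a half turn about z gives the same grasp; the last joint's range is limited). The gripper opens to 95 mm and grips with 3 to 60 N. Pads are 20 mm wide; open, the fingers measure 119 mm over their backs; the gripper's body (75 mm by 180 mm) begins 59 mm behind the grasp point.
Start: joints at [-1.218, 0.491, 1.559, -0, 1.092, -0.106], TCP at [276.819, -560.371, 233.661] pointing down, gripper open.
Joint ranges: [-3.1, 3.1], [-0.84, 2.19], [0.05, 2.79], [-1.13, 4.28], [0.06, 2.93], [-2.69, 2.69]. Speed limits (rad/s): [2.22, 2.22, 2.79, 3.14, 3.14, 3.14].

INTERFACE

Orientations are given as [roll, pitch, yaw] about the fixed x, y, z axes, in that order (R = Rz(yaw) Ry(pitch) Rx(roll)).
In Python, from cell import state, read_camera, job_done gives the robot as it stands.
- The arm moves only by the tool arm_command, never from a script. Its argument "deltas" is a list of rows, each an object of numbers: "dx", "dy", "dz": the shift along the world's x, y, z in m; "yaw": the turn about the world's z in degrees. In form: [{"dx": .., "dy": .., "dz": .., "yaw": ..}, ...]. A call has 1 to 20 rows; each row shifts and turns the commanded pose from where the row before left it; what a row does not reach is not made up. A row lasts 1/10 s, in which the tool goes at most 50 mm and 8.59 degrees, less where a joint would pass 70% of its speed; a pose out of reach is approached as far as the arm can. A call with a gripper value outside its range is refused whole. "gripper" is the finger opening in m, from 0 to 0.0951, set as the call begins (left out, the last holds). The fingers move at their own pace and stop on an object; the grip force is fixed at half the most. Time passes only in rows, so rows that do not move let the fingers close. It gives the time, the measured TCP pose, the force, the opening and the grip force at its end, in the units of the state.
- state(): the state, without advancing time (a new reading comes with each control period).
- read_camera(name): name is "side" or "top"; returns a dict with "color" (480x640x3 uint8, red, green, blue), "range_z" (480x640 float32, mm along the optical axis (not along the pixel's ray), 0 where there is no reading), "fx", "fy", "cx", "cy" (pixels), "extrinsics" (4x4, takes a point from camera to world coordinates). Camera axes: x right, y up, looking along -z (the intrinsics and any distortion apply to the point x, -y, -z); pixel columns grow to the right and rows downward; lengths in mm; the calibration is good to about 2 mm. A picture is of the moment at which its call begins.
- job_done(): hands the job in; it is judged then, once.
The state is a dict: "t": time; "joints": joint angles; "qvel": joint speeds; "tau": joint torques, N m; "eef_pos": TCP position; "tcp_rot": TCP orientation; "ft_force": force on the tool from outside, world axes, zero at the start; "moment": the same for the moment, N m; "opening": opening from 0.0 (shut) to 1.0 (fully open); "grip_force": force on a finger pad.
Only numpy, scipy, OpenCV 4.12 (cv2) and the standard library are available. Lean on these libraries where they do the work, as an engineer would, in place of code of your own. Each camera call takes 0.05 s, during which the arm holds its last target. There are 200 camera calls.

## Working session

There is one attempt and no reset: what is moved stays moved. The work goes in short steps, Python scripts to look and compute and a tool call to move; the robot and the scene stay as the last step left them, time stands still between calls to the robot, and variables do not carry over. Pictures are saved under pics/ and viewed, at most 10 in all, crops included, and the job is handed in when it is done.

Besides the shell and the picture viewer there is one more tool, called after ">>>" by a JSON object that holds its "op" and its "data". arm_command: Moves the arm, as the interface text tells. Its arguments: {"type":"object","properties":{"deltas":{"type":"array"},"gripper":{"type":"number"}},"required":["deltas"]}

```bash
mkdir -p pics; ls; cat > h.py <<'E'
import numpy as np, cv2
from cell import state, read_camera, job_done
def grab(n,f=None):
    c=read_camera(n)
    if f: cv2.imwrite('pics/'+f,c['color'][:,:,::-1])
    return c
def pts(c):
    "world xyz (mm) of every pixel from range_z"
    z=c['range_z']; v,u=np.mgrid[:z.shape[0],:z.shape[1]]
    p=np.stack([(u-c['cx'])/c['fx']*z,-(v-c['cy'])/c['fy']*z,-z,np.ones_like(z)],-1)
    return (p@np.array(c['extrinsics']).T)[...,:3]
def ray(c,u,v,h):
    "world point where the pixel's ray meets z=h"
    E=np.array(c['extrinsics']); d=E[:3,:3]@[(u-c['cx'])/c['fx'],-(v-c['cy'])/c['fy'],-1]; o=E[:3,3]
    return o+d*(h-o[2])/d[2]
E
python3 - <<'E'
from h import *
for n in('top','side'):
    c=grab(n,n+'0.png'); print(n,c['fx'],c['cx'],c['cy'],np.round(c['extrinsics'],3).tolist(),[k for k in c])
    np.savez(n+'0.npz',**c)
print(state())
E
```

```text
pics
top 606.5940488160107 316.3462733990673 232.50855454541463 [[-0.072, 0.972, -0.222, 340.51], [-0.997, -0.071, 0.012, -115.474], [-0.004, 0.222, 0.975, 1468.147], [0.0, 0.0, 0.0, 1.0]] ['color', 'range_z', 'fx', 'fy', 'cx', 'cy', 'extrinsics']
side 480.40903740519923 321.0410131053719 244.86895486375474 [[0.997, 0.046, -0.06, 543.13], [-0.075, 0.717, -0.693, -986.226], [0.011, 0.696, 0.718, 1082.577], [0.0, 0.0, 0.0, 1.0]] ['color', 'range_z', 'fx', 'fy', 'cx', 'cy', 'extrinsics']
{'t': 0.1, 'joints': array([-1.21760315e+00,  4.91530797e-01,  1.55938898e+00, -1.29973323e-05,
        1.09169600e+00, -1.05597921e-01]), 'qvel': array([-5.05040775e-05, -2.80358179e-05, -1.75907154e-03, -7.45240566e-04,
        3.47078862e-05,  5.50190964e-04]), 'tau': array([ 4.43229277e-03, -6.13621688e+01, -2.58606273e+01,  6.93599484e-02,
        4.70001181e-02, -5.52943095e-05]), 'eef_pos': array([ 276.74164005, -560.17509421,  233.10042999]), 'tcp_rot': array([-3.14057401e+00, -9.63755864e-05,  4.58797049e-01]), 'ft_force': array([-0.04958046,  1.43978347, -0.16144623]), 'moment': array([ 0.02600324, -0.02377917,  0.04849397]), 'grip_force': 0.0, 'opening': 0.9939745485000695}
```

View pics/top0.png

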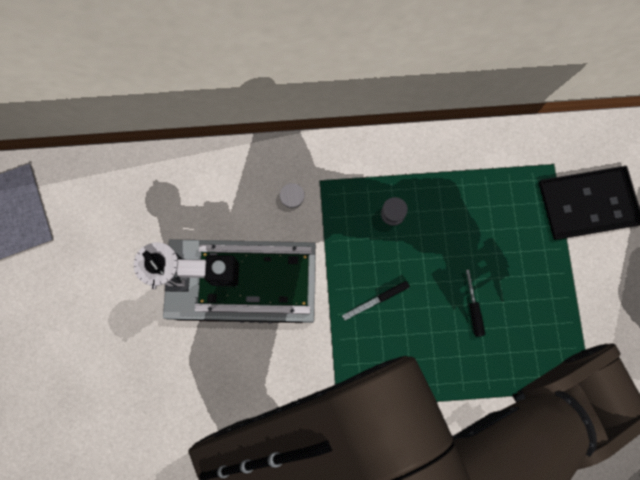

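View pics/side0.png

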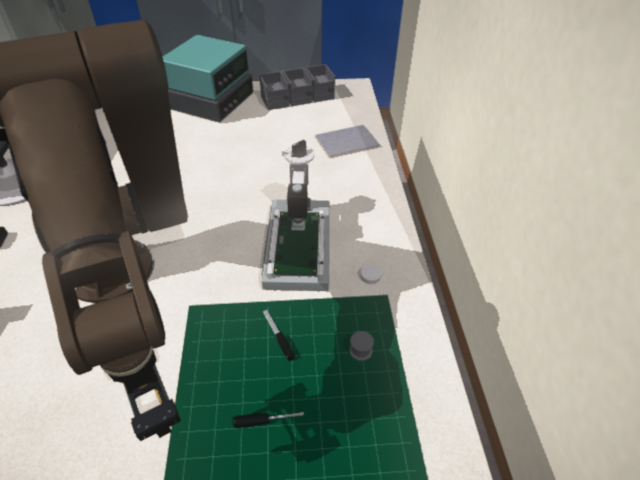

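The top view shows the knob at (154,264), the station spanning (165-315, 240-320) with its front to the right, and the gauge from (343,317) at the tip to (408,285). The screwdriver is at (475,300). In the side view the gauge is at (265-292, 310-358) and the dial at (298,155).

```bash
cat > m.py <<'E'
from h import *
def load(n): 
    d=np.load(n); return {k:d[k] for k in d}
def axis(P):
    (c,s,a)=cv2.minAreaRect(P[:,:2].astype(np.float32)); return np.round(c,1),np.round(s,1),round(a,1)
if __name__=='__main__':
    for n in('top','side'):
        c=load(n+'0.npz'); P=pts(c); col=c['color'].astype(int); g=col.mean(2)
        x,y,z=P[...,0],P[...,1],P[...,2]
        print('==',n)
        reg=(abs(x-560)<350)&(y>-450)&(y<450)
        for lo,hi,name in((238,256,'dial'),(266,290,'knob'),(205,232,'headtop'),(66,76,'rails'),(60,66,'board'),(38,50,'housing')):
            m=reg&(z>lo)&(z<hi)
            if name=='board': m&=(col[...,1]>col[...,0]+8)
            k,l,s,_=cv2.connectedComponentsWithStats(m.astype(np.uint8))
            i=1+np.argsort(-s[1:,4])[:2]
            for j in i:
                Q=P[l==j]; print(name,s[j].tolist(),'mean',Q.mean(0).round(1),'med z',np.median(Q[:,2]).round(1),axis(Q))
        # gauge handle (dark, raised over mat), blade
        box={'top':(335,415,275,325),'side':(258,300,305,365)}[n]
        u0,u1,v0,v1=box; sub=np.zeros(g.shape,bool); sub[v0:v1,u0:u1]=1
        for name,m in(('handle',sub&(col.max(2)<40)),('blade',sub&(col.min(2)>70))):
            v,u=np.nonzero(m); Q=P[m]
            print(name,len(u),'range z',np.percentile(Q[:,2],[10,50,90]).round(1))
            R=np.array([ray(c,a,b,26 if name=='handle' else 6) for a,b in zip(u,v)]); print(axis(R))
    t=load('top0.npz')['color'][:,:,::-1]; s=load('side0.npz')['color'][:,:,::-1]
    a=cv2.resize(t[235:295,125:185],(400,400),interpolation=2); b=cv2.resize(s[130:190,270:330],(400,400),interpolation=2)
    cv2.imwrite('pics/dial.png',np.hstack([a,b]))
E
python3 m.py
```

```text
== top
dial [134, 242, 44, 47, 1238] mean [575.4 200.8 248. ] med z 247.7 (array([578. , 202.5]), array([90.8, 88.4]), 39.3)
dial [196, 424, 40, 21, 78] mean [236.   93.4 247.9] med z 248.6 (array([236.5,  92.2]), array([ 4.8, 82.7]), 21.8)
knob [142, 250, 20, 22, 189] mean [576.4 200.5 283.1] med z 284.4 (array([577.3, 202.1]), array([46.3, 14.2]), 35.5)
knob [195, 444, 6, 9, 29] mean [216.1 120.5 278.1] med z 277.3 (array([217. , 120.5]), array([13.3, 13.6]), 0.5)
headtop [171, 255, 64, 27, 1185] mean [566.6 100.3 212.3] med z 211.2 (array([568.3, 113. ]), array([131.9,  55.6]), 85.9)
headtop [232, 418, 18, 7, 27] mean [254.6  45.8 219.5] med z 220.3 (array([254.2,  46.5]), array([ 2.3, 33.2]), 13.6)
rails [195, 289, 115, 25, 942] mean [497.4  29.   69.2] med z 68.9 (array([505.2,  26.3]), array([263.2,  50.5]), 82.8)
rails [199, 245, 113, 29, 816] mean [623.7   0.8  69.5] med z 69.2 (array([606.3,  16.5]), array([264.4,  64.8]), 84.9)
board [199, 253, 110, 53, 2469] mean [553.7  -1.4  63.5] med z 63.6 (array([560.9,  21.5]), array([255. , 120.4]), 84.6)
board [218, 253, 13, 2, 19]
[... 1419 characters left out ...]
[550.9, -67.8]), array([12. ,  9.5]), 61.4)
board [276, 212, 42, 62, 865] mean [562.6  -0.8  64.3] med z 64.5 (array([557.6,  18.5]), array([254.7, 120.7]), 86.0)
board [274, 258, 17, 15, 113] mean [511.6 -76.4  64.2] med z 64.4 (array([512.9, -74.3]), array([56.5, 43.9]), 86.6)
housing [262, 199, 68, 86, 1637] mean [563.5  18.6  45.1] med z 45.3 (array([561.7,  52.9]), array([358.4, 191.6]), 84.9)
housing [351, 331, 23, 21, 297] mean [ 707.8 -329.9   47.8] med z 48.2 (array([ 707.7, -328.7]), array([58. , 55.7]), 79.7)
handle 217 range z [12.  25.9 28.9]
(array([ 513.5, -317.4]), array([20.7, 85.8]), 21.9)
blade 149 range z [ 2.2  6.7 11.2]
(array([ 475., -225.]), array([15.3, 85.2]), 24.2)
```

View pics/dial.png

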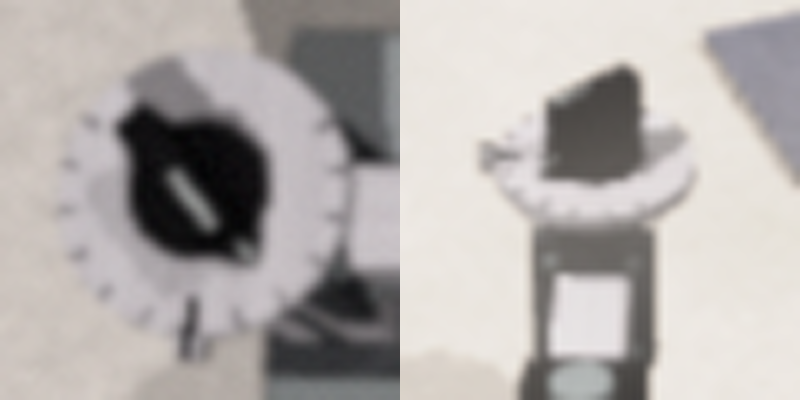

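The dial is at about (577, 201.5). Station yaw is about -5.4° and the knob bar is at 35.2°, so it needs about 40.6° clockwise. The gauge handle is near (515,-312), heading about 113.4°. First move: to above the knob.

>>> {"op": "arm_command", "data": {"deltas": [{"dx": 0.015,"dy": 0.03,"dz": 0.01},{"dx": 0.017,"dy": 0.043,"dz": 0.01,"yaw": 0.5},{"dx": 0.017,"dy": 0.043,"dz": 0.01,"yaw": 0.5},{"dx": 0.017,"dy": 0.043,"dz": 0.01,"yaw": 0.5},{"dx": 0.017,"dy": 0.043,"dz": 0.01,"yaw": 0.5},{"dx": 0.017,"dy": 0.043,"dz": 0.01,"yaw": 0.5},{"dx": 0.017,"dy": 0.043,"dz": 0.01,"yaw": 0.5},{"dx": 0.017,"dy": 0.043,"dz": 0.01,"yaw": 0.5},{"dx": 0.017,"dy": 0.043,"dz": 0.01,"yaw": 0.5},{"dx": 0.017,"dy": 0.043,"dz": 0.01,"yaw": 0.5},{"dx": 0.017,"dy": 0.043,"dz": 0.007,"yaw": 0.5},{"dx": 0.017,"dy": 0.043,"yaw": 0.5},{"dx": 0.017,"dy": 0.043,"yaw": 0.5},{"dx": 0.017,"dy": 0.043,"yaw": 0.5},{"dx": 0.017,"dy": 0.043,"yaw": 0.5},{"dx": 0.017,"dy": 0.043,"yaw": 0.5},{"dx": 0.017,"dy": 0.043,"yaw": 0.5},{"dx": 0.012,"dy": 0.03,"yaw": 0.9},{"dx": 0.002,"dy": 0.012},{}], "gripper": 0.06}}

```text
$.deltas[0]: bad value
```

>>> {"op": "arm_command", "data": {"deltas": [{"dx": 0.015,"dy": 0.03,"dz": 0.01,"yaw": 0},{"dx": 0.017,"dy": 0.043,"dz": 0.01,"yaw": 0.5},{"dx": 0.017,"dy": 0.043,"dz": 0.01,"yaw": 0.5},{"dx": 0.017,"dy": 0.043,"dz": 0.01,"yaw": 0.5},{"dx": 0.017,"dy": 0.043,"dz": 0.01,"yaw": 0.5},{"dx": 0.017,"dy": 0.043,"dz": 0.01,"yaw": 0.5},{"dx": 0.017,"dy": 0.043,"dz": 0.01,"yaw": 0.5},{"dx": 0.017,"dy": 0.043,"dz": 0.01,"yaw": 0.5},{"dx": 0.017,"dy": 0.043,"dz": 0.01,"yaw": 0.5},{"dx": 0.017,"dy": 0.043,"dz": 0.01,"yaw": 0.5},{"dx": 0.017,"dy": 0.043,"dz": 0.007,"yaw": 0.5},{"dx": 0.017,"dy": 0.043,"dz": 0,"yaw": 0.5},{"dx": 0.017,"dy": 0.043,"dz": 0,"yaw": 0.5},{"dx": 0.017,"dy": 0.043,"dz": 0,"yaw": 0.5},{"dx": 0.017,"dy": 0.043,"dz": 0,"yaw": 0.5},{"dx": 0.017,"dy": 0.043,"dz": 0,"yaw": 0.5},{"dx": 0.017,"dy": 0.043,"dz": 0,"yaw": 0.5},{"dx": 0.012,"dy": 0.03,"dz": 0,"yaw": 0.9},{"dx": 0.002,"dy": 0.012,"dz": 0,"yaw": 0},{"dx": 0,"dy": 0,"dz": 0,"yaw": 0}], "gripper": 0.06}}

```text
t: 2.1
eef_pos: [577.6, 200.6, 339.9]
tcp_rot: [-3.141, 0.001, 0.616]
ft_force: [0.6, -0.6, -0.5]
opening: 0.628
grip_force: 0.0
```

>>> {"op": "arm_command", "data": {"deltas": [{"dx": 0,"dy": 0.001,"dz": -0.02,"yaw": 0},{"dx": 0,"dy": 0,"dz": -0.02,"yaw": 0},{"dx": 0,"dy": 0,"dz": -0.015,"yaw": 0},{"dx": 0,"dy": 0,"dz": -0.006,"yaw": 0},{"dx": 0,"dy": 0,"dz": 0,"yaw": 0}]}}

```text
t: 2.6
eef_pos: [577.5, 199.5, 279.4]
tcp_rot: [-3.141, 0.001, 0.613]
ft_force: [-0.1, 0.3, 0.5]
opening: 0.632
grip_force: 0.0
```

>>> {"op": "arm_command", "data": {"deltas": [{"dx": 0,"dy": 0,"dz": 0,"yaw": 0},{"dx": 0,"dy": 0,"dz": 0,"yaw": 0},{"dx": 0,"dy": 0,"dz": 0,"yaw": 0},{"dx": 0,"dy": 0,"dz": 0,"yaw": 0},{"dx": 0,"dy": 0,"dz": 0,"yaw": 0},{"dx": 0,"dy": 0,"dz": 0,"yaw": 0}], "gripper": 0.0}}

```text
t: 3.2
eef_pos: [577.8, 200.7, 279.7]
tcp_rot: [3.141, -0.0, 0.614]
ft_force: [0.7, -0.0, 0.6]
opening: 0.184
grip_force: 0.0
```

>>> {"op": "arm_command", "data": {"deltas": [{"dx": 0,"dy": 0,"dz": 0,"yaw": 0},{"dx": 0,"dy": 0,"dz": 0,"yaw": 0},{"dx": 0,"dy": 0,"dz": 0,"yaw": 0}]}}

```text
t: 3.5
eef_pos: [577.1, 201.7, 279.7]
tcp_rot: [-3.14, 0.0, 0.615]
ft_force: [-4.1, 6.0, 1.5]
opening: 0.146
grip_force: 30.0
```

>>> {"op": "arm_command", "data": {"deltas": [{"dx": 0,"dy": 0,"dz": 0,"yaw": -4},{"dx": 0,"dy": 0,"dz": 0,"yaw": -4},{"dx": 0,"dy": 0,"dz": 0,"yaw": -4},{"dx": 0,"dy": 0,"dz": 0,"yaw": -4},{"dx": 0,"dy": 0,"dz": 0,"yaw": -4},{"dx": 0,"dy": 0,"dz": 0,"yaw": 0}]}}

```text
t: 4.1
eef_pos: [577.0, 202.0, 279.7]
tcp_rot: [-3.139, 0.001, 0.263]
ft_force: [-3.9, 7.6, 1.4]
opening: 0.146
grip_force: 30.0
```

>>> {"op": "arm_command", "data": {"deltas": [{"dx": 0,"dy": 0,"dz": 0,"yaw": -4},{"dx": 0,"dy": 0,"dz": 0,"yaw": -4},{"dx": 0,"dy": 0,"dz": 0,"yaw": -4},{"dx": 0,"dy": 0,"dz": 0,"yaw": -4},{"dx": 0,"dy": 0,"dz": 0,"yaw": -4},{"dx": 0,"dy": 0,"dz": 0,"yaw": -0.6},{"dx": 0,"dy": 0,"dz": 0,"yaw": 0},{"dx": 0,"dy": 0,"dz": 0,"yaw": 0}]}}

```text
t: 4.9
eef_pos: [576.9, 202.3, 279.7]
tcp_rot: [-3.139, 0.002, -0.094]
ft_force: [-4.9, 8.9, 2.2]
opening: 0.146
grip_force: 30.0
```

>>> {"op": "arm_command", "data": {"deltas": [{"dx": 0,"dy": 0,"dz": 0,"yaw": 0},{"dx": 0,"dy": 0,"dz": 0,"yaw": 0},{"dx": 0,"dy": 0,"dz": 0,"yaw": 0},{"dx": 0,"dy": 0,"dz": 0,"yaw": 0}], "gripper": 0.05}}

```text
t: 5.3
eef_pos: [577.9, 200.4, 279.6]
tcp_rot: [3.141, -0.0, -0.095]
ft_force: [-0.0, 0.2, -0.0]
opening: 0.419
grip_force: 0.0
```

>>> {"op": "arm_command", "data": {"deltas": [{"dx": 0,"dy": 0,"dz": 0.01,"yaw": 0},{"dx": 0,"dy": 0,"dz": 0.03,"yaw": 0},{"dx": 0,"dy": -0.01,"dz": 0.03,"yaw": 0},{"dx": 0,"dy": -0.04,"dz": 0,"yaw": 4},{"dx": 0,"dy": -0.04,"dz": 0,"yaw": 6},{"dx": 0,"dy": -0.04,"dz": 0,"yaw": 6},{"dx": 0,"dy": -0.04,"dz": 0,"yaw": 6},{"dx": 0,"dy": -0.04,"dz": 0,"yaw": 6},{"dx": 0,"dy": -0.04,"dz": 0,"yaw": 6},{"dx": 0,"dy": -0.04,"dz": 0,"yaw": 6},{"dx": 0,"dy": -0.04,"dz": 0,"yaw": 6},{"dx": 0,"dy": -0.02,"dz": 0,"yaw": 6},{"dx": 0,"dy": 0,"dz": 0,"yaw": 0}]}}

```text
t: 6.6
eef_pos: [577.7, -152.0, 350.1]
tcp_rot: [3.141, 0.0, 0.812]
ft_force: [-0.7, 1.7, -0.0]
opening: 0.528
grip_force: 0.0
```

```bash
cat > k.py <<'E'
from h import *; from m import axis
import sys
for n in('top','side'):
    c=grab(n,n+sys.argv[1]+'.png'); P=pts(c); x,y,z=P[...,0],P[...,1],P[...,2]
    for lo,hi,name in((270,292,'knob'),(200,232,'head')):
        m=(abs(x-575)<80)&(y>40)&(y<270)&(z>lo)&(z<hi)
        Q=P[m]; print(n,name,len(Q),np.median(Q[:,2]),axis(Q) if len(Q)>5 else '')
    if n=='top': cv2.imwrite('pics/dialb.png',cv2.resize(c['color'][235:295,125:185,::-1],(400,400),interpolation=2))
E
python3 k.py 1
```

```text
top knob 200 284.18124787717784 (array([577.6, 202.3]), array([16. , 46.3]), 83.8)
top head 1251 208.15505975368865 (array([569.5, 113. ]), array([132.7,  57.2]), 84.4)
side knob 0 nan 
side head 99 209.32087031238234 (array([565.7,  80.8]), array([72.4, 54.1]), 85.9)
  return _methods._mean(a, axis=axis, dtype=dtype,
  ret = ret.dtype.type(ret / rcount)
```

View pics/dialb.png

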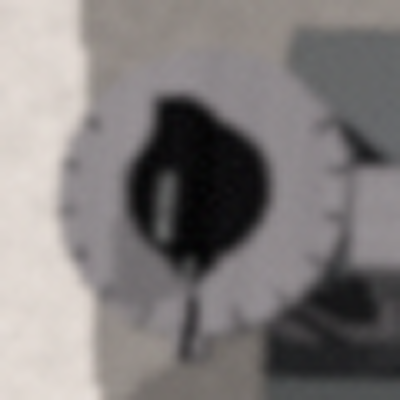

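The pointer now points at the index mark (pointer tip (190,262), mark (190,325)). Next is the gauge.

>>> {"op": "arm_command", "data": {"deltas": [{"dx": -0.006,"dy": -0.016,"dz": -0.02,"yaw": 6},{"dx": -0.006,"dy": -0.016,"dz": -0.025,"yaw": 6},{"dx": -0.006,"dy": -0.016,"dz": -0.025,"yaw": 6},{"dx": -0.006,"dy": -0.016,"dz": -0.025,"yaw": 6},{"dx": -0.006,"dy": -0.016,"dz": -0.025,"yaw": 6},{"dx": -0.006,"dy": -0.016,"dz": -0.025,"yaw": 6},{"dx": -0.006,"dy": -0.016,"dz": -0.025,"yaw": 6},{"dx": -0.006,"dy": -0.016,"dz": -0.025,"yaw": 6},{"dx": -0.006,"dy": -0.016,"dz": -0.025,"yaw": 6},{"dx": -0.006,"dy": -0.012,"dz": -0.025,"yaw": 6},{"dx": -0.005,"dy": 0,"dz": -0.02,"yaw": 7},{"dx": 0,"dy": 0,"dz": 0,"yaw": 0},{"dx": 0,"dy": 0,"dz": 0,"yaw": 0}], "gripper": 0.06}}

```text
t: 8.0
eef_pos: [513.6, -304.7, 85.4]
tcp_rot: [3.141, 0.0, 1.979]
ft_force: [0.8, -0.0, 0.4]
opening: 0.633
grip_force: 0.0
```

```bash
python3 - <<'E'
from h import *; from m import axis
s=state(); print(s['eef_pos'],s['tcp_rot'],s['opening']*95)
out=[]
for n,(u0,u1,v0,v1) in (('top',(330,420,265,335)),('side',(240,310,300,370))):
    c=grab(n); col=c['color'].astype(int)
    P=pts(c); z=P[...,2]; sub=np.zeros(z.shape,bool); sub[v0:v1,u0:u1]=1
    m=sub&(col.min(2)>70)&(z<20); v,u=np.nonzero(m)
    R=np.array([ray(c,a,b,6) for a,b in zip(u,v)])
    print(n,'blade',len(u),axis(R) if len(u)>5 else '')
    out.append(cv2.resize(c['color'][v0:v1,u0:u1,::-1],(390,390)))
cv2.imwrite('pics/g.png',np.hstack(out))
E
```

```text
[ 513.58624038 -304.66934756   85.35928231] [3.14127471e+00 2.13341461e-04 1.97890067e+00] 60.119255012156245
top blade 0 
side blade 72 (array([ 452. , -195.6]), array([ 38.3, 153.8]), 40.7)
```

View pics/g.png

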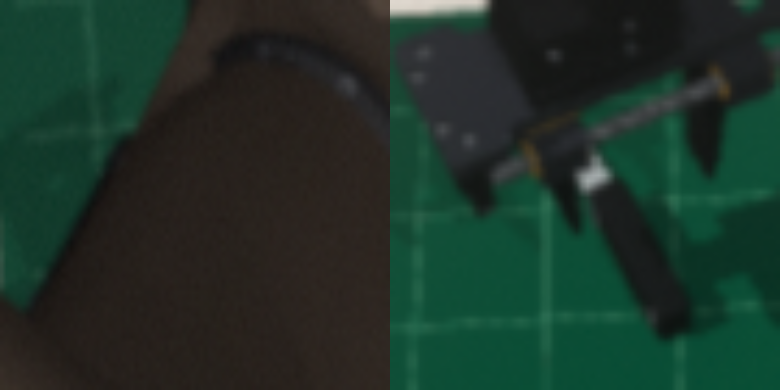

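The crop shows the handle running from (595,185) to (670,330), lying between and parallel to the open fingers. I'll descend and grip.

>>> {"op": "arm_command", "data": {"deltas": [{"dx": 0,"dy": -0.003,"dz": -0.02,"yaw": 0},{"dx": 0,"dy": 0,"dz": -0.02,"yaw": 0},{"dx": 0,"dy": 0,"dz": -0.013,"yaw": 0},{"dx": 0,"dy": 0,"dz": -0.008,"yaw": 0},{"dx": 0,"dy": 0,"dz": 0,"yaw": 0}]}}

```text
t: 8.6
eef_pos: [512.9, -308.1, 23.3]
tcp_rot: [-3.141, -0.001, 1.982]
ft_force: [-0.5, -0.4, -0.3]
opening: 0.634
grip_force: 0.0
```

>>> {"op": "arm_command", "data": {"deltas": [{"dx": 0,"dy": 0,"dz": 0,"yaw": 0},{"dx": 0,"dy": 0,"dz": 0,"yaw": 0},{"dx": 0,"dy": 0,"dz": 0,"yaw": 0},{"dx": 0,"dy": 0,"dz": 0,"yaw": 0},{"dx": 0,"dy": 0,"dz": 0,"yaw": 0},{"dx": 0,"dy": 0,"dz": 0,"yaw": 0},{"dx": 0,"dy": 0,"dz": 0,"yaw": 0},{"dx": 0,"dy": 0,"dz": 0,"yaw": 0},{"dx": 0,"dy": 0,"dz": 0,"yaw": 0}], "gripper": 0.0}}

```text
t: 9.5
eef_pos: [512.9, -308.4, 23.8]
tcp_rot: [3.141, 0.0, 1.982]
ft_force: [0.2, 0.5, 3.1]
opening: 0.185
grip_force: 30.0
```

>>> {"op": "arm_command", "data": {"deltas": [{"dx": 0,"dy": 0,"dz": 0.01,"yaw": 0},{"dx": 0,"dy": 0,"dz": 0.025,"yaw": 0},{"dx": 0,"dy": 0,"dz": 0.03,"yaw": 0},{"dx": 0,"dy": 0,"dz": 0.023,"yaw": 0},{"dx": 0.003,"dy": 0.016,"dz": 0,"yaw": -3},{"dx": 0.004,"dy": 0.025,"dz": 0,"yaw": -4},{"dx": 0.005,"dy": 0.03,"dz": 0,"yaw": -4},{"dx": 0.005,"dy": 0.03,"dz": 0,"yaw": -4},{"dx": 0.005,"dy": 0.03,"dz": 0,"yaw": -4},{"dx": 0.005,"dy": 0.03,"dz": 0,"yaw": -4},{"dx": 0.005,"dy": 0.025,"dz": 0,"yaw": -4},{"dx": 0.003,"dy": 0.02,"dz": 0,"yaw": -2},{"dx": 0,"dy": 0,"dz": 0,"yaw": 0},{"dx": 0,"dy": 0,"dz": 0,"yaw": 0}]}}

```text
t: 10.9
eef_pos: [547.8, -102.3, 112.0]
tcp_rot: [3.141, 0.0, 1.478]
ft_force: [0.6, 0.2, -1.1]
opening: 0.186
grip_force: 30.0
```

```bash
python3 - <<'E'
from h import *; from m import axis
s=state(); print(s['eef_pos'],s['tcp_rot'],s['ft_force'])
out=[]
for n,(u0,u1,v0,v1) in (('top',(200,290,240,330)),('side',(255,345,190,280))):
    c=grab(n); np.savez(n+'2.npz',**c)
    out.append(cv2.resize(c['color'][v0:v1,u0:u1,::-1],(400,400),interpolation=2))
cv2.imwrite('pics/n.png',np.hstack(out))
E
```

```text
[ 547.84249565 -102.32189936  112.04089679] [3.14129247e+00 1.92503014e-04 1.47813906e+00] [ 0.60769002  0.2434364  -1.05292082]
```

View pics/n.png

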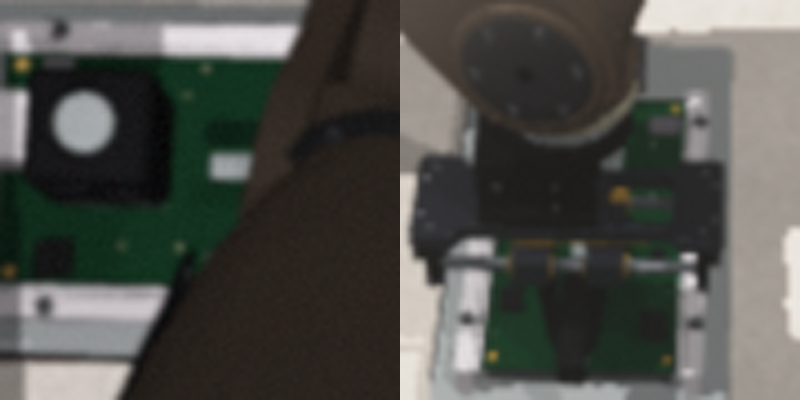

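The top crop shows the blade tip at about (208,166), clear of the head on its right, and the head's centre disc at (83,123).

```bash
python3 - <<'E'
from h import *; from m import axis,load
c=load('top2.npz'); P=pts(c); col=c['color'].astype(int)
m=np.zeros((480,640),bool); m[268:286,244:259]=1; m&=(col.min(2)>90)
v,u=np.nonzero(m); R=np.array([ray(c,a,b,92) for a,b in zip(u,v)]); print('blade',len(u),np.median(P[m][:,2]),axis(R),P[m][:,:2].mean(0))
d=np.array([.095,.9955]); n=np.array([d[1],-d[0]]); M=np.array([563.4,57.5])
q=(R[:,:2]-M); print('along',np.percentile(q@d,[0,50,90,97,100]).round(1),'lateral per column',[(round((q@d)[u==k].mean(),1),round((q@n)[u==k].mean(),1)) for k in np.unique(u)])
T=np.array([547.8,-102.3])-M; print('tcp',T@d,T@n)
x,y,z=P[...,0],P[...,1],P[...,2]
m=(abs(x-570)<60)&(y<115)&(y>30)&(z>214)&(z<228); print('headtop',m.sum(),axis(P[m]))
m=(abs(x-570)<60)&(y<115)&(y>20)&(z>216)&(z<240);Q=P[m]; print(Q.mean(0))
E
```

```text
blade 44 92.37190770081486 (array([560. ,  23.3]), array([20.6,  9.2]), 85.8) [558.90112045  23.04755697]
along [-44.6 -33.5 -26.3 -24.2 -24. ] lateral per column [(np.float64(-24.1), np.float64(-0.4)), (np.float64(-26.4), np.float64(-0.3)), (np.float64(-28.7), np.float64(-0.3)), (np.float64(-31.0), np.float64(-0.2)), (np.float64(-33.3), np.float64(-0.2)), (np.float64(-35.6), np.float64(-0.1)), (np.float64(-37.9), np.float64(-0.1)), (np.float64(-40.2), np.float64(-0.0)), (np.float64(-42.5), np.float64(0.0)), (np.float64(-44.6), np.float64(2.4))]
tcp -160.5629 -0.34880000000002165
headtop 152 (array([559.5,  77.5]), array([44.3, 45.4]), 3.7)
[565.37812934  77.64766242 219.50253656]
```

>>> {"op": "arm_command", "data": {"deltas": [{"dx": 0,"dy": 0,"dz": -0.012,"yaw": 0},{"dx": 0,"dy": 0,"dz": -0.009,"yaw": 0},{"dx": 0,"dy": 0,"dz": -0.001,"yaw": 0},{"dx": 0,"dy": 0,"dz": 0,"yaw": 0},{"dx": 0,"dy": 0,"dz": 0,"yaw": 0}]}}

```text
t: 11.5
eef_pos: [547.9, -102.5, 89.6]
tcp_rot: [-3.142, -0.0, 1.476]
ft_force: [0.6, -0.4, -0.4]
opening: 0.184
grip_force: 30.0
```

>>> {"op": "arm_command", "data": {"deltas": [{"dx": 0,"dy": 0,"dz": -0.001,"yaw": 0},{"dx": 0,"dy": 0,"dz": 0,"yaw": 0},{"dx": 0,"dy": 0,"dz": 0,"yaw": 0}]}}

```text
t: 11.8
eef_pos: [547.9, -102.3, 88.8]
tcp_rot: [3.141, 0.0, 1.476]
ft_force: [0.8, 0.2, 0.1]
opening: 0.188
grip_force: 30.0
```

>>> {"op": "arm_command", "data": {"deltas": [{"dx": 0,"dy": 0,"dz": -0.001,"yaw": 0},{"dx": 0,"dy": 0,"dz": 0,"yaw": 0},{"dx": 0,"dy": 0,"dz": 0,"yaw": 0}]}}

```text
t: 12.1
eef_pos: [547.8, -102.4, 87.7]
tcp_rot: [3.142, -0.0, 1.476]
ft_force: [0.8, -0.4, -0.1]
opening: 0.187
grip_force: 30.0
```

>>> {"op": "arm_command", "data": {"deltas": [{"dx": 0,"dy": 0,"dz": -0.0007,"yaw": 0},{"dx": 0,"dy": 0,"dz": 0,"yaw": 0},{"dx": 0,"dy": 0,"dz": 0,"yaw": 0}]}}

```text
t: 12.4
eef_pos: [547.8, -102.4, 86.9]
tcp_rot: [3.142, 0.0, 1.476]
ft_force: [0.2, -0.0, -1.3]
opening: 0.187
grip_force: 30.0
```

>>> {"op": "arm_command", "data": {"deltas": [{"dx": 0,"dy": 0,"dz": -0.0005,"yaw": 0},{"dx": 0,"dy": 0,"dz": 0,"yaw": 0},{"dx": 0,"dy": 0,"dz": 0,"yaw": 0}]}}

```text
t: 12.7
eef_pos: [547.9, -102.4, 86.8]
tcp_rot: [3.141, 0.0, 1.476]
ft_force: [-2.3, 0.2, 5.5]
opening: 0.188
grip_force: 30.0
```

Light contact with the board, about 5 N. Sliding in.

>>> {"op": "arm_command", "data": {"deltas": [{"dx": 0.0004,"dy": 0.004,"dz": 0,"yaw": 0},{"dx": 0.0004,"dy": 0.004,"dz": 0,"yaw": 0},{"dx": 0.0004,"dy": 0.004,"dz": 0,"yaw": 0},{"dx": 0.0004,"dy": 0.004,"dz": 0,"yaw": 0},{"dx": 0.0004,"dy": 0.004,"dz": 0,"yaw": 0},{"dx": 0.0004,"dy": 0.004,"dz": 0,"yaw": 0},{"dx": 0,"dy": 0,"dz": 0,"yaw": 0}]}}

```text
t: 13.4
eef_pos: [550.7, -77.8, 86.8]
tcp_rot: [3.14, 0.0, 1.477]
ft_force: [0.3, 0.3, 5.4]
opening: 0.189
grip_force: 30.0
```

>>> {"op": "arm_command", "data": {"deltas": [{"dx": 0.0004,"dy": 0.004,"dz": 0,"yaw": 0},{"dx": 0.0004,"dy": 0.004,"dz": 0,"yaw": 0},{"dx": 0.0004,"dy": 0.004,"dz": 0,"yaw": 0},{"dx": 0.0004,"dy": 0.004,"dz": 0,"yaw": 0},{"dx": 0,"dy": 0,"dz": 0,"yaw": 0},{"dx": 0,"dy": 0,"dz": 0,"yaw": 0}]}}

```text
t: 14.0
eef_pos: [552.3, -61.9, 86.8]
tcp_rot: [3.14, -0.0, 1.476]
ft_force: [0.1, 1.1, 6.2]
opening: 0.187
grip_force: 30.0
```

>>> {"op": "arm_command", "data": {"deltas": [{"dx": 0.0002,"dy": 0.002,"dz": 0,"yaw": 0},{"dx": 0.0002,"dy": 0.002,"dz": 0,"yaw": 0},{"dx": 0.0002,"dy": 0.002,"dz": 0,"yaw": 0},{"dx": 0.0002,"dy": 0.002,"dz": 0,"yaw": 0}]}}

```text
t: 14.4
eef_pos: [553.0, -54.4, 86.8]
tcp_rot: [3.14, 0.0, 1.476]
ft_force: [-0.4, -4.8, 5.8]
opening: 0.189
grip_force: 30.0
```

>>> {"op": "arm_command", "data": {"deltas": [{"dx": 0.0002,"dy": 0.002,"dz": 0,"yaw": 0},{"dx": 0.0002,"dy": 0.002,"dz": 0,"yaw": 0}]}}

```text
t: 14.6
eef_pos: [553.4, -50.4, 86.8]
tcp_rot: [3.14, 0.001, 1.477]
ft_force: [1.3, -3.5, 4.6]
opening: 0.188
grip_force: 30.0
```

>>> {"op": "arm_command", "data": {"deltas": [{"dx": 0.0002,"dy": 0.002,"dz": 0,"yaw": 0}]}}

```text
t: 14.7
eef_pos: [553.6, -48.4, 86.8]
tcp_rot: [3.14, 0.0, 1.477]
ft_force: [-0.0, -4.3, 5.4]
opening: 0.186
grip_force: 30.0
```

>>> {"op": "arm_command", "data": {"deltas": [{"dx": 0,"dy": 0,"dz": 0,"yaw": 0},{"dx": 0,"dy": 0,"dz": 0,"yaw": 0}]}}

```text
t: 14.9
eef_pos: [553.6, -48.2, 86.7]
tcp_rot: [3.14, 0.0, 1.477]
ft_force: [-0.3, -2.3, 5.7]
opening: 0.187
grip_force: 30.0
```

>>> {"op": "arm_command", "data": {"deltas": [{"dx": 0.0001,"dy": 0.001,"dz": 0,"yaw": 0},{"dx": 0.0001,"dy": 0.001,"dz": 0,"yaw": 0},{"dx": 0.0001,"dy": 0.001,"dz": 0,"yaw": 0}]}}

```text
t: 15.2
eef_pos: [553.9, -45.5, 86.7]
tcp_rot: [3.14, 0.001, 1.477]
ft_force: [-0.8, -5.9, 5.1]
opening: 0.186
grip_force: 30.0
```

>>> {"op": "arm_command", "data": {"deltas": [{"dx": 0.0001,"dy": 0.001,"dz": 0,"yaw": 0},{"dx": 0.0001,"dy": 0.001,"dz": 0,"yaw": 0},{"dx": 0.0001,"dy": 0.001,"dz": 0,"yaw": 0}]}}

```text
t: 15.5
eef_pos: [554.2, -42.7, 86.8]
tcp_rot: [3.14, 0.001, 1.477]
ft_force: [-0.6, -6.9, 5.7]
opening: 0.188
grip_force: 30.0
```

>>> {"op": "arm_command", "data": {"deltas": [{"dx": 0.0001,"dy": 0.001,"dz": 0,"yaw": 0},{"dx": 0.0001,"dy": 0.001,"dz": 0,"yaw": 0}]}}

```text
t: 15.7
eef_pos: [554.4, -40.8, 86.8]
tcp_rot: [3.14, 0.001, 1.477]
ft_force: [-1.5, -7.7, 5.7]
opening: 0.185
grip_force: 30.0
```

>>> {"op": "arm_command", "data": {"deltas": [{"dx": 0.0001,"dy": 0.001,"dz": 0,"yaw": 0},{"dx": 0,"dy": 0,"dz": 0,"yaw": 0},{"dx": 0,"dy": 0,"dz": 0,"yaw": 0},{"dx": 0,"dy": 0,"dz": 0,"yaw": 0},{"dx": 0,"dy": 0,"dz": 0,"yaw": 0},{"dx": 0,"dy": 0,"dz": 0,"yaw": 0}]}}

```text
t: 16.3
eef_pos: [554.5, -39.7, 86.8]
tcp_rot: [3.14, 0.001, 1.477]
ft_force: [-0.2, -6.6, 6.1]
opening: 0.189
grip_force: 30.0
```

```bash
python3 - <<'E'
from h import *
c=grab('side'); t=grab('top')
cv2.imwrite('pics/f.png',np.hstack([cv2.resize(t['color'][240:330,200:290,::-1],(400,400),interpolation=2),cv2.resize(c['color'][190:280,255:345,::-1],(400,400),interpolation=2)]))
s=state();print(s['eef_pos'],s['ft_force'],s['grip_force'],s['qvel'].round(4))
P=pts(t);x,y,z=P[...,0],P[...,1],P[...,2]
m=(abs(x-577)<30)&(abs(y-202)<30)&(z>270)&(z<292);from m import axis;print(axis(P[m]))
E
```

```text
[554.50087189 -39.72301266  86.75262824] [-1.18691397 -5.76718005  5.09360888] 29.954554438591003 [ 0.0005 -0.0012 -0.0015 -0.0012 -0.0001  0.0009]
(array([577.8, 202.4]), array([15.2, 46.2]), 82.4)
```

View pics/f.png

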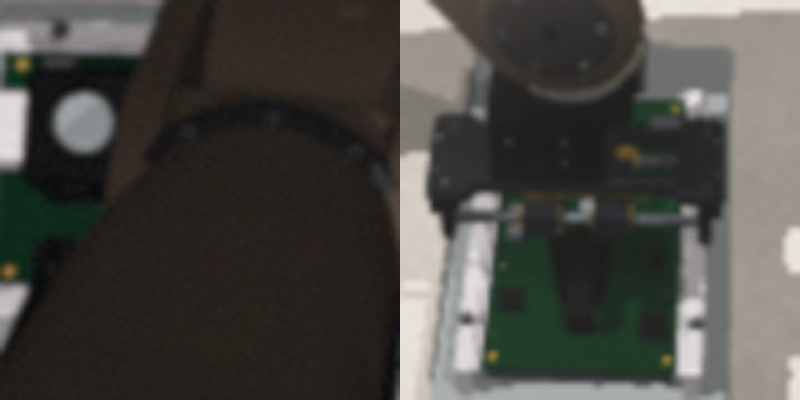

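The gauge is gripped, straight on the board's midline ((578,330) to (578,220) in the side crop). The arm is at rest and the drag has risen about 4 N since the blade met the nozzle. Handing in.

```bash
python3 -c "
from cell import job_done; print(job_done())"
```

```text
the job is handed in; nothing more can be done
None
```

I turned the knob to the index mark and slid the gauge straight in under the nozzle, with its tip about 39 mm past the front edge by camera and arm position. Drag had risen about 4 N since the blade met the nozzle, the gauge was still gripped and at rest, and I handed the job in at about 16 s without seeing a verdict.

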